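# Seat the proud tube in the push-latch tube reader

### The job

One of the four tubes in the tube reader is not pushed all the way in. With your fingertips, press the front of the reader's push-latch lid and let go so that it springs fully open, press the tube that stands proud down until it is fully home, then swing the lid down and press it until it latches shut, and take your hand away. Only touch and press: do not pull up or carry any tube, and leave the other things on the bench where they are.

Things in the scene. Friction and masses are not known exactly. Their poses are not given: they have to be found in the camera images.
- reader: white tube reader, 200 deep (its x) x 220 wide x 113 mm high without lid, fixed. Origin: centre of its underside; x points from its front (fascia with display and keys, robot's side) to its back, z up. Open bay in its top, 76 (x = -44 to 32) x 150 mm, floor 80 mm and rim 113 mm above the bench; four tubes stand in it in a row along y at x = -8 mm, 30 mm apart
- lid (a joint): lid angle, rad: 0 latched shut, 1.55 fully open and upright, to -0.048 (hard stop) when pressed in. Push-push latch: pressed in 5 to 6 mm at the pad and let go, it springs fully open in about 2 s; it always springs open unless latched. Swung down, pressed in 4 to 6 mm past the latched position and let go, it rises to 0 and stays latched. Each further press toggles it
- lid_pad (a point): centre of the ribbed press pad on the lid's outer face, mid-width, 126 mm from the hinge axis, 17 mm from the front edge, 129 mm above the bench when latched; moves with the lid. Pressing here takes 5 to 6 N down to the stop. The lid's front edge sweeps up and back on a 143 mm radius as it opens: get out of its way
- lid_hinge (a point): midpoint of the lid's hinge axis, which runs along the reader's y, 70 mm behind its centre, 124 mm up. Lid: white frame with clear window, 143 mm from hinge to front edge, 184 wide, 8 thick, centred on the axis; opens upward, away from the robot. Space behind it is clear above the 113 mm high case
- lid_back (a point): point in the middle of the lid's outer face, 110 mm from the hinge axis; with the lid open it faces away from the robot. To shut the lid, fingers here push it towards the robot and down against its damped spring, 3 to 7 N
- tube_a (a joint): how far tube a stands out of its seat, m: 0 = fully home, cap resting on the collar of its well. One tube, in any of the places, starts 9 to 14 mm out, held by friction: 4 to 6 N pushes it down, it stays where left; the others are home and do not give. More when lifted (to 0.045)
- tube_a_top (a point): centre of the top of the cap of tube a, 103 mm above the bench when home: a glass tube of 13 mm diameter, cap 16.5 mm across and 17 mm high, all four alike
- tube_b (a joint): how far tube b stands out of its seat, m: 0 = fully home, cap resting on the collar of its well. One tube, in any of the places, starts 9 to 14 mm out, held by friction: 4 to 6 N pushes it down, it stays where left; the others are home and do not give. More when lifted (to 0.045)
- tube_b_top (a point): centre of the top of the cap of tube b, 103 mm above the bench when home: a glass tube of 13 mm diameter, cap 16.5 mm across and 17 mm high, all four alike
- tube_c (a joint): how far tube c stands out of its seat, m: 0 = fully home, cap resting on the collar of its well. One tube, in any of the places, starts 9 to 14 mm out, held by friction: 4 to 6 N pushes it down, it stays where left; the others are home and do not give. More when lifted (to 0.045)
- tube_c_top (a point): centre of the top of the cap of tube c, 103 mm above the bench when home: a glass tube of 13 mm diameter, cap 16.5 mm across and 17 mm high, all four alike
- tube_d (a joint): how far tube d stands out of its seat, m: 0 = fully home, cap resting on the collar of its well. One tube, in any of the places, starts 9 to 14 mm out, held by friction: 4 to 6 N pushes it down, it stays where left; the others are home and do not give. More when lifted (to 0.045)
- tube_d_top (a point): centre of the top of the cap of tube d, 103 mm above the bench when home: a glass tube of 13 mm diameter, cap 16.5 mm across and 17 mm high, all four alike
- rack: orange block rack 66 x 120 x 50 mm with eight tube holes, standing loose to the right of the reader; origin centre of its underside; leave alone
- rack_tube1: loose capped tube standing in the rack, like those in the reader; origin at its foot; leave alone
- rack_tube2: the same
- rack_tube3: the same
- specimen_jar: clear jar with white lid, 60 mm across, 68 mm high, standing left of the reader; origin centre of its underside; leave alone
- marker: marker pen 132 mm long, 13 mm thick, lying across in front of the reader; origin under its middle; leave alone
- timer: flat white bench timer 60 x 66 x 18 mm behind the reader; origin centre of its underside; leave alone
- scanner: grey hand-held scanner 145 mm long, 36 mm high, lying farther left; origin under its handle; leave alone

How it is judged:
By the outcome, as a careful person would: the job done as asked, in the order asked, and still so for the second after the job is handed in, with the robot touching nothing.
It also fails if it takes over 54 s, if anything falls off the work surface, if the arm or the gripper's body presses on something with over 40 N, if the wrist force passes 120 N, or if a joint passes its speed limit or range.

### The arm

A 6-joint arm with a two-finger parallel gripper is mounted at the origin on the work surface. World frame = base frame: x ahead of the robot, y to its left, z up, the work surface at z = 0. Lengths are in mm, angles in rad, forces in N, time in s.
With the tool pointing down it reaches from about 275 to 750 mm from the base axis. Payload 10.2 kg.
Tool frame: the origin (TCP) lies at the very end of the fingers, on their centre line; the grasp point (between the pads) lies 19 mm behind it; y points along the fingers, x is the direction in which the jaws open and shut, and the axes are right-handed (so a half turn about y gives the same grasp; the last joint's range is limited). The gripper opens to 85 mm and grips with 20 to 120 N. Pads are 22 mm wide; open, the fingers measure 114 mm over their backs; the gripper's body (76 mm by 85 mm) begins 54 mm behind the grasp point. The pads swing forward as they close: fully open they stand 13 mm farther back than shut.
Start: joints at [-1.383, 0.313, 1.498, -0, 1.331, -0.223], TCP at [209.643, -481.332, 231.294] pointing down, gripper open.
Joint ranges: [-2.94, 2.94], [-0.97, 2.17], [0.19, 2.56], [-1.23, 4.37], [0.02, 3.11], [-2.88, 2.88]. Speed limits (rad/s): [2.39, 2.39, 3.01, 3.14, 3.14, 3.14].

### API

Orientations are given as a unit quaternion [w, x, y, z].
In Python, from rig import telemetry, imaging, ctrl gives the robot as it stands.
- The arm moves only by the shell command python3 -m handwheel 'ROWS' [FORCE]. ROWS is JSON, a list of rows, each an object with "delta_pos": the shift along the tool's x, y, z in cm, a list of three; "twist": the turn, a rotation vector about the tool's x, y, z in rad, a list of three; "jaw": the opening, from 0 (shut) to 1 (fully open). A call has exactly 10 rows; each row is the pose to reach, as a shift and turn from the pose commanded when the call began, along the tool's axes at that moment; what a row does not reach only later rows make up. A row lasts 1/12 s, in which the tool goes at most 41.7 mm and 7.16 degrees, less where a joint would pass 70% of its speed; a pose out of reach is approached as far as the arm can. A call with a gripper value outside its range is refused whole. The fingers move at their own pace and stop on an object; FORCE is the grip in N (left out, the last holds). Time passes only in rows, so rows that repeat a pose let the fingers close, or fill a call up. It gives the time, the measured TCP pose, the force and the opening at its end, in the units of the state.
- telemetry.sense(): the state, without advancing time (a new reading comes with each control period).
- imaging.capture(name): name is "scene" or "top"; returns a dict with "frame" (420x560x3 uint8, red, green, blue), "z_map" (420x560 float32, mm along the optical axis (not along the pixel's ray), 0 where there is no reading), "fx", "fy", "cx", "cy" (pixels), "rvec" (rotation vector, rad) and "tvec" (3), from world to camera coordinates, as OpenCV has them. Camera axes: x right, y down, z forward; pixel columns grow to the right and rows downward; lengths in mm; the calibration is good to about 2 mm. A picture is of the moment at which its call begins.
- ctrl.finish_job(): hands the job in, once; it reports no verdict.
The state is a dict: "time_s": time; "joints": joint angles; "dq": joint speeds; "tau": joint torques, N m; "eef_pos": TCP position; "ee_rot": TCP orientation; "force": force on the tool from outside, world axes, zero at the start; "wrist_torque": the same for the moment, N m; "grip_width": opening from 0.0 (shut) to 1.0 (fully open).
Only numpy, scipy, OpenCV 4.12 (cv2) and the standard library are available. Lean on these libraries where they do the work, as an engineer would, in place of code of your own. Each camera call takes 0.05 s, during which the arm holds its last target.

## Working session

There is one attempt and no reset: what is moved stays moved. The work goes in short steps, Python scripts to look and compute and a shell command to move; the robot and the scene stay as the last step left them, time stands still between calls to the robot, and variables do not carry over. Pictures are saved under pics/ and viewed, and the job is handed in when it is done.

```bash
ls; mkdir -p pics
cat > h.py <<'E'
import numpy as np,cv2
from rig import telemetry,imaging,ctrl
from scipy.spatial.transform import Rotation as R
def cap(n,f=None):
    c=imaging.capture(n)
    if f: cv2.imwrite('pics/'+f,c['frame'][:,:,::-1])
    c['R']=cv2.Rodrigues(np.array(c['rvec'],float))[0]; c['t']=np.array(c['tvec'],float).reshape(3)
    return c
def pt(c,u,v):
    z=c['z_map'][v,u]; p=np.array([(u-c['cx'])/c['fx']*z,(v-c['cy'])/c['fy']*z,z]); return c['R'].T@(p-c['t'])
def world(c):
    v,u=np.mgrid[:420,:560]; z=c['z_map']
    p=np.stack([(u-c['cx'])/c['fx']*z,(v-c['cy'])/c['fy']*z,z],-1)
    w=(p-c['t'])@c['R']; w[z==0]=np.nan; return w
def ray(c,u,v,h):
    d=c['R'].T@np.array([(u-c['cx'])/c['fx'],(v-c['cy'])/c['fy'],1]); o=-c['R'].T@c['t']
    return o+d*(h-o[2])/d[2]
def proj(c,p):
    q=c['R']@np.array(p,float)+c['t']; return c['fx']*q[0]/q[2]+c['cx'],c['fy']*q[1]/q[2]+c['cy']
def st():
    s=telemetry.sense(); print(s['time_s'],np.round(s['eef_pos'],1),np.round(s['ee_rot'],3),'F',np.round(s['force'],1),s['grip_width'],np.round(s['joints'],2)); return s
E
python3 - <<'E'
from h import *
a=cap('scene','s0.png');b=cap('top','t0.png')
s=st(); print(R.from_quat(np.roll(s['ee_rot'],-1)).as_matrix().round(3))
for c in(a,b): print(-c['R'].T@c['t'],c['fx'])
E
```

```text
pics
0.1 [ 209.6 -481.1  230.8] [ 0.592 -0.591  0.388 -0.387] F [ 0.7 -0.5 -0.4] 1.001422691828004 [-1.38  0.31  1.5  -0.    1.33 -0.22]
[[ 0.399 -0.     0.917]
 [-0.917  0.001  0.399]
 [-0.001 -1.     0.   ]]
[1003.50298057 -590.94044564  635.19215431] 426.2743294529813
[ 422.65932377   85.65025805 1024.21068864] 468.63638983776997
```

View pics/s0.png

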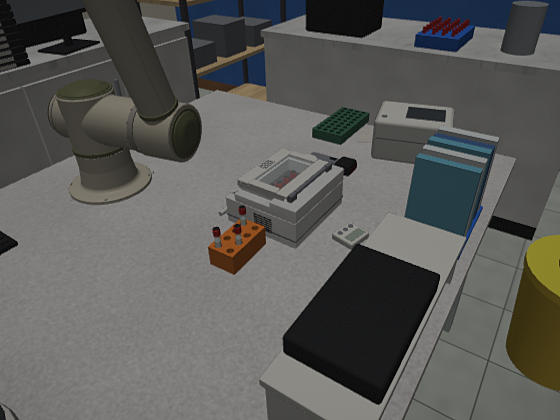

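View pics/t0.png

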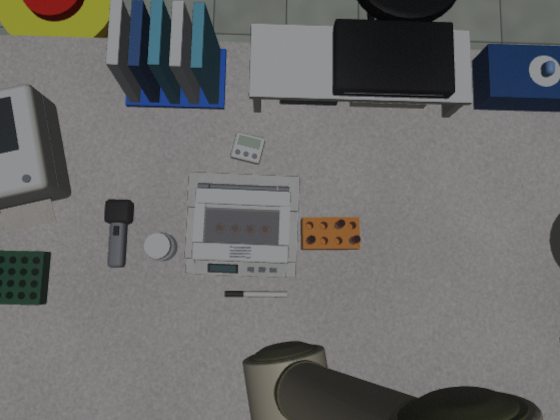

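The top view shows the reader at about u 186–298, v 174–277. The lid has a hinge at v≈188 and a pad at v≈251, and four red caps are visible through the window at v≈229. Next I'll measure the reader's pose.

Run:
```python
from h import *
c=cap('top'); w=world(c); f=c['frame']
cv2.imwrite('pics/t1.png',cv2.resize(f[165:305,175:310,::-1],None,fx=4.2,fy=4.2,interpolation=cv2.INTER_CUBIC))
sub=np.zeros((420,560),bool); sub[160:290,175:312]=1
def rect(lo,hi,n):
    m=(sub&(w[...,2]>lo)&(w[...,2]<hi)).astype(np.uint8)
    k,l,s,_=cv2.connectedComponentsWithStats(m); 
    i=1+np.argmax(s[1:,4]); P=w[l==i]
    r=cv2.minAreaRect(P[:,:2].astype(np.float32)); print(n,r,P[:,2].mean(),len(P))
rect(95,160,'all'); rect(121,135,'lid'); rect(105,120,'case')
for u,v in [(238,251),(238,270),(238,180),(238,188),(200,225),(240,240),(220,228),(235,228),(250,229),(265,229),(240,215)]: print(u,v,pt(c,u,v).round(1))
hsv=cv2.cvtColor(f,cv2.COLOR_RGB2HSV)
m=((hsv[...,1]>90)&((hsv[...,0]<8)|(hsv[...,0]>172))).astype(np.uint8)
m[:200]=0;m[260:]=0;m[:,:195]=0;m[:,295:]=0
k,l,s,ce=cv2.connectedComponentsWithStats(m)
for i in range(1,k):
    if s[i,4]>5: print(s[i],ce[i],ray(c,*ce[i],103).round(1))
```

```text
all ((522.8201293945312, 136.94070434570312), (220.3511505126953, 180.30699157714844), 89.19962310791016) 121.43240692896643 9734
lid ((513.9599609375, 137.54202270507812), (184.47122192382812, 148.8871612548828), 88.98612976074219) 126.28949507199947 7277
case ((577.4227294921875, 135.96771240234375), (219.80433654785156, 70.81017303466797), 89.04704284667969) 111.39346188344167 1590
238 251 [459.  141.4 125.4]
238 270 [423.1 142.7  84. ]
238 180 [599.5 146.9 110.8]
238 188 [580.1 145.1 129.6]
200 225 [506.9 215.6 126.7]
240 240 [480.  138.2 126.6]
220 228 [502.2 177.3 124.8]
235 228 [502.7 148.4 127.2]
250 229 [501.7 119.8 123.7]
265 229 [502.2  90.9 126.3]
240 215 [528.2 139.8 124.9]
```

View pics/t1.png

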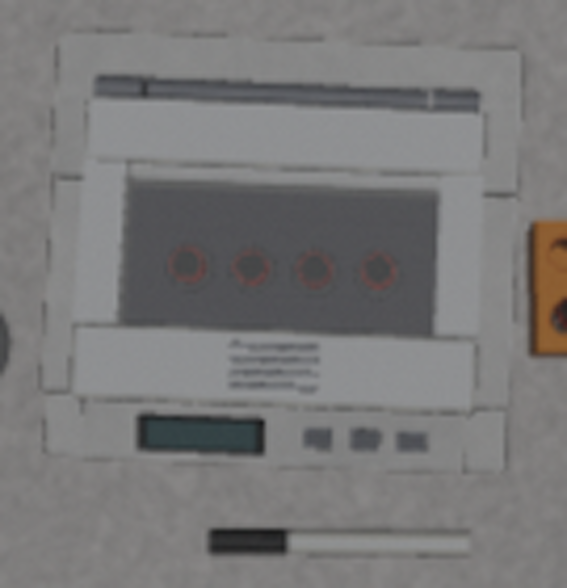

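The crop shows the lid corners, the ribbed pad at crop (275,366) and the caps at about (188,265), (251,267), (315,269) and (379,270). I'll work out the yaw and the pad position from these.

Run:
```python
from h import *
c=cap('top')
def q(x,y,h): return ray(c,(x+.5)/4.2+175-.5,(y+.5)/4.2+165-.5,h)
for n,x,y,h in [('padC',275,366,129),('lidFL',74,398,128),('lidFR',472,411,128),('frameBL',92,98,128),('frameBR',484,113,128),('caseBL',60,33,113),('caseBR',520,50,113),('c1',188,265,103),('c2',251,267,103),('c3',315,269,103),('c4',379,270,103)]:
    print(n,q(x,y,h).round(1))
m=q(74,398,128)-q(472,411,128); print('yaw lid front',np.arctan2(-m[0],m[1]))
m=q(92,98,128)-q(484,113,128); print(np.arctan2(-m[0],m[1]))
m=q(60,33,113)-q(520,50,113); print(np.arctan2(-m[0],m[1]))
w=world(c);z=w[...,2]
sub=np.zeros((420,560),bool); sub[160:290,175:312]=1
# side edges of lid per row -> line
for h0,h1,rows in [(119,140,range(192,262))]:
  L=[];Rr=[]
  for v in rows:
    us=np.where(sub[v]&(z[v]>h0)&(z[v]<h1))[0]
    if len(us)>60: L.append(w[v,us[0],:2]);Rr.append(w[v,us[-1],:2])
  for A in(L,Rr):
    A=np.array(A);p=np.polyfit(A[:,0],A[:,1],1);print('side yaw',p, np.std(A[:,1]-np.polyval(p,A[:,0])))
s=cap('scene'); f=s['frame']
cv2.imwrite('pics/s1.png',cv2.resize(f[135:260,200:360,::-1],None,fx=4.8,fy=4.8,interpolation=cv2.INTER_CUBIC))
```

```text
padC [457.5 137.1 129. ]
lidFL [441.1 227.1 128. ]
lidFR [439.2  47.5 128. ]
frameBL [578.5 225.3 128. ]
frameBR [576.1  44.6 128. ]
caseBL [611.7 244.  113. ]
caseBR [609.2  27.4 113. ]
c1 [504.7 180.8 103. ]
c2 [504.4 151.3 103. ]
c3 [504.2 121.4 103. ]
c4 [504.4  91.4 103. ]
yaw lid front -0.010453170705169434
-0.013245140612654176
-0.011304012494378422
side yaw [2.95582255e-03 2.26589966e+02] 3.042102992799851
side yaw [-1.75384633e-02  5.54389135e+01] 0.5981261347987362
```

View pics/s1.png

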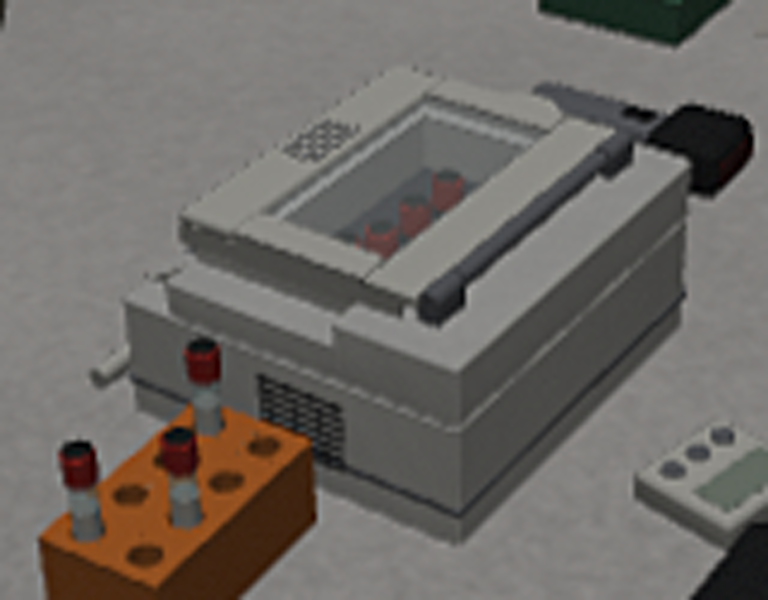

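The reader is at about (512, 136.5) with yaw ≈ −0.012, and the pad is at about (456.5, 137). That fits the stated sizes. The left-most tube (y≈181) looks proud, and I'll check that once the lid is open. Now I'll move in with the fingers shut and the tool aligned with the reader.

```bash
python3 -m handwheel '[{"delta_pos":[-4,0,4],"twist":[0,0.1,0],"jaw":0},{"delta_pos":[-7,0,7],"twist":[0,0.2,0],"jaw":0},{"delta_pos":[-10,0,10],"twist":[0,0.3,0],"jaw":0},{"delta_pos":[-13,0,13],"twist":[0,0.4,0],"jaw":0},{"delta_pos":[-16,0,16],"twist":[0,0.42,0],"jaw":0},{"delta_pos":[-19,0,19],"twist":[0,0.42,0],"jaw":0},{"delta_pos":[-22,0,22],"twist":[0,0.42,0],"jaw":0},{"delta_pos":[-24,0,24],"twist":[0,0.42,0],"jaw":0},{"delta_pos":[-24,0,24],"twist":[0,0.42,0],"jaw":0},{"delta_pos":[-24,0,24],"twist":[0,0.42,0],"jaw":0}]' 40; python3 -c "
from h import *
s=st(); print(R.from_quat(np.roll(s['ee_rot'],-1)).as_matrix().round(3))"
```

```text
time_s: 1.08
eef_pos: [334.4, -163.6, 231.5]
ee_rot: [-0.499, 0.499, -0.501, 0.501]
force: [0.5, -0.1, 0.1]
grip_width: -0.002
1.0833 [ 334.4 -163.6  231.5] [-0.499  0.499 -0.501  0.501] F [ 0.5 -0.1  0.1] -0.0020059540560193787 [-0.77 -0.04  1.9   0.    1.27  0.8 ]
[[-0.005  0.     1.   ]
 [-1.    -0.    -0.005]
 [ 0.    -1.     0.   ]]
```

```bash
python3 -m handwheel '[{"delta_pos":[-4,0,1.6],"twist":[0,0,0],"jaw":0},{"delta_pos":[-8,1,3.2],"twist":[0,0,0],"jaw":0},{"delta_pos":[-12,2,4.8],"twist":[0,0,0],"jaw":0},{"delta_pos":[-16,3,6.4],"twist":[0,0,0],"jaw":0},{"delta_pos":[-20,4,8],"twist":[0,0,0],"jaw":0},{"delta_pos":[-24,5,9.6],"twist":[0,0,0],"jaw":0},{"delta_pos":[-27,6,11.1],"twist":[0,0,0],"jaw":0},{"delta_pos":[-30,6.6,12],"twist":[0,0,0],"jaw":0},{"delta_pos":[-30,7.6,12],"twist":[0,0,0],"jaw":0},{"delta_pos":[-30,7.6,12],"twist":[0,0,0],"jaw":0}]'; python3 -c "
from h import *
c=cap('top','t2.png');s=cap('scene','s2.png')
cv2.imwrite('pics/s2.png',cv2.resize(s['frame'][100:260,180:380,::-1],None,fx=4,fy=3.75))
st()"
```

```text
time_s: 1.92
eef_pos: [456.3, 133.4, 153.2]
ee_rot: [0.497, -0.499, 0.503, -0.501]
force: [0.4, -0.8, -0.4]
grip_width: -0.003
2.0167 [456.8 132.  155.1] [ 0.497 -0.498  0.503 -0.502] F [0.4 0.1 0.6] 0.002423786246409547 [ 0.03  0.28  1.75 -0.    1.11  1.62]
```

View pics/s2.png

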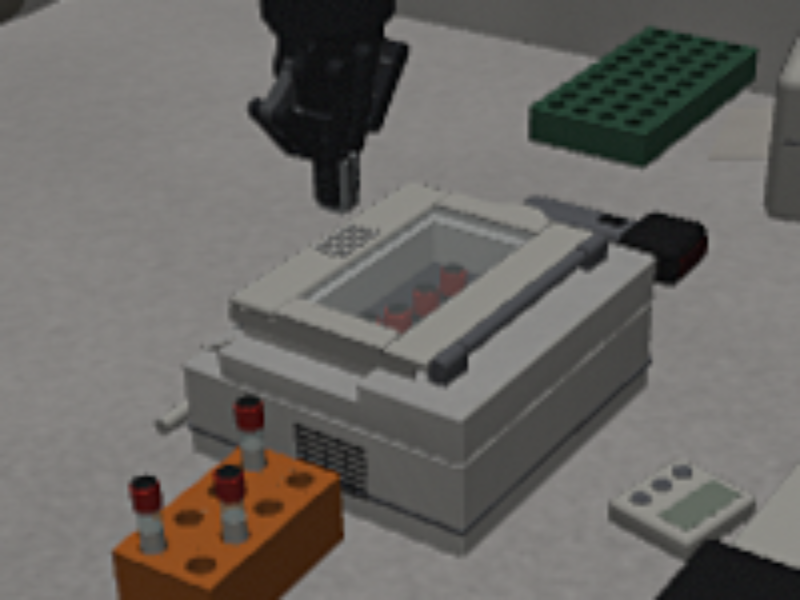

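The scene view shows the closed fingertips directly above the ribbed pad, about 25 mm clear. Next I descend close to it.

```bash
python3 -m handwheel '[{"delta_pos":[-0.3,1,0],"twist":[0,0,0],"jaw":0},{"delta_pos":[-0.3,1.6,0],"twist":[0,0,0],"jaw":0},{"delta_pos":[-0.3,2,0],"twist":[0,0,0],"jaw":0},{"delta_pos":[-0.3,2.1,0],"twist":[0,0,0],"jaw":0},{"delta_pos":[-0.3,2.2,0],"twist":[0,0,0],"jaw":0},{"delta_pos":[-0.3,2.2,0],"twist":[0,0,0],"jaw":0},{"delta_pos":[-0.3,2.2,0],"twist":[0,0,0],"jaw":0},{"delta_pos":[-0.3,2.2,0],"twist":[0,0,0],"jaw":0},{"delta_pos":[-0.3,2.2,0],"twist":[0,0,0],"jaw":0},{"delta_pos":[-0.3,2.2,0],"twist":[0,0,0],"jaw":0}]'; python3 -c "
from h import *
st()"
```

```text
time_s: 2.85
eef_pos: [456.7, 136.5, 133.4]
ee_rot: [-0.498, 0.498, -0.502, 0.502]
force: [0.3, 0.4, 0.2]
grip_width: -0.0
2.85 [456.7 136.5 133.4] [-0.498  0.498 -0.502  0.502] F [0.3 0.4 0.2] -0.0003637382440795222 [ 0.04  0.31  1.77 -0.    1.05  1.62]
```

```bash
python3 -m handwheel '[{"delta_pos":[0,0.2,0],"twist":[0,0,0],"jaw":0},{"delta_pos":[0,0.4,0],"twist":[0,0,0],"jaw":0},{"delta_pos":[0,0.6,0],"twist":[0,0,0],"jaw":0},{"delta_pos":[0,0.8,0],"twist":[0,0,0],"jaw":0},{"delta_pos":[0,0.9,0],"twist":[0,0,0],"jaw":0},{"delta_pos":[0,1.0,0],"twist":[0,0,0],"jaw":0},{"delta_pos":[0,1.0,0],"twist":[0,0,0],"jaw":0},{"delta_pos":[0,1.0,0],"twist":[0,0,0],"jaw":0},{"delta_pos":[0,1.0,0],"twist":[0,0,0],"jaw":0},{"delta_pos":[0,1.0,0],"twist":[0,0,0],"jaw":0}]'; python3 -c "
from h import *
st()"
```

```text
time_s: 3.68
eef_pos: [456.6, 136.4, 123.5]
ee_rot: [-0.498, 0.498, -0.502, 0.502]
force: [-2.4, 0.3, 5.3]
grip_width: -0.003
3.6833 [456.6 136.4 123.5] [-0.498  0.498 -0.502  0.502] F [-2.4  0.3  5.3] -0.0032956184614520607 [ 0.04  0.33  1.78 -0.    1.03  1.62]
```

Pressing now at 5.3 N and about 5.5 mm deep. I'll push 0.5 mm further, then let go, moving up and back towards the robot.

```bash
python3 -m handwheel '[{"delta_pos":[0,0.05,0],"twist":[0,0,0],"jaw":0},{"delta_pos":[0,0.05,0],"twist":[0,0,0],"jaw":0},{"delta_pos":[0,-1,-0.5],"twist":[0,0,0],"jaw":0},{"delta_pos":[0,-3.5,-3],"twist":[0,0,0],"jaw":0},{"delta_pos":[0,-6,-6],"twist":[0,0,0],"jaw":0},{"delta_pos":[0,-8.5,-8],"twist":[0,0,0],"jaw":0},{"delta_pos":[0,-10,-8],"twist":[0,0,0],"jaw":0},{"delta_pos":[0,-10,-8],"twist":[0,0,0],"jaw":0},{"delta_pos":[0,-10,-8],"twist":[0,0,0],"jaw":0},{"delta_pos":[0,-10,-8],"twist":[0,0,0],"jaw":0}]'; python3 -c "
from h import *
s=cap('scene')
cv2.imwrite('pics/s3.png',cv2.resize(s['frame'][100:260,180:380,::-1],None,fx=4,fy=3.75))
st()"
```

```text
time_s: 4.52
eef_pos: [376.4, 137.1, 222.5]
ee_rot: [0.497, -0.498, 0.503, -0.502]
force: [-0.1, -0.2, -0.1]
grip_width: -0.004
4.5667 [376.3 137.1 222.3] [ 0.497 -0.498  0.503 -0.502] F [ 0.2 -0.1 -0.8] 0.0016445344567215547 [0.05 0.04 1.85 0.   1.25 1.63]
```

View pics/s3.png

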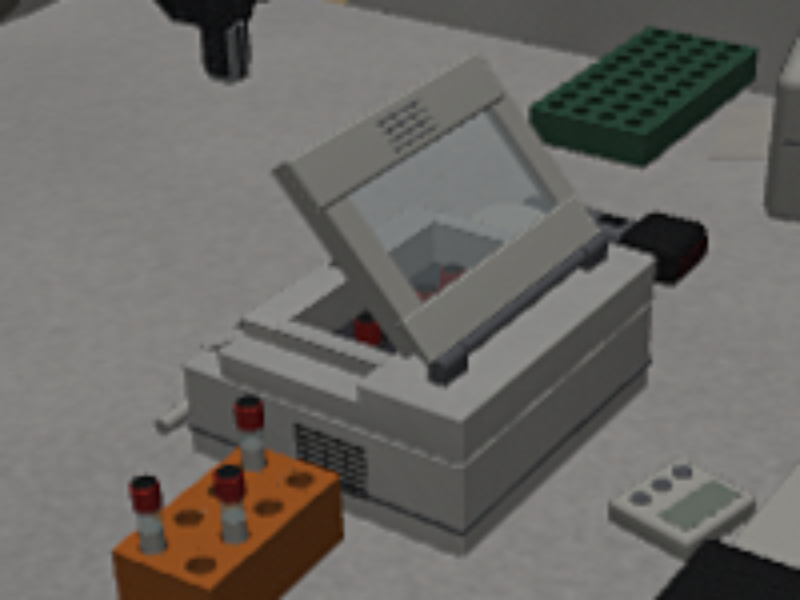

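The lid is swinging open, at about 0.6 rad. I'll wait with the hand clear.

```bash
for i in 1 2; do python3 -m handwheel '[{"delta_pos":[0,0,0],"twist":[0,0,0],"jaw":0},{"delta_pos":[0,0,0],"twist":[0,0,0],"jaw":0},{"delta_pos":[0,0,0],"twist":[0,0,0],"jaw":0},{"delta_pos":[0,0,0],"twist":[0,0,0],"jaw":0},{"delta_pos":[0,0,0],"twist":[0,0,0],"jaw":0},{"delta_pos":[0,0,0],"twist":[0,0,0],"jaw":0},{"delta_pos":[0,0,0],"twist":[0,0,0],"jaw":0},{"delta_pos":[0,0,0],"twist":[0,0,0],"jaw":0},{"delta_pos":[0,0,0],"twist":[0,0,0],"jaw":0},{"delta_pos":[0,0,0],"twist":[0,0,0],"jaw":0}]' >/dev/null; done; python3 -c "
from h import *
s=cap('scene');t=cap('top')
cv2.imwrite('pics/s4.png',cv2.resize(s['frame'][80:260,180:380,::-1],None,fx=4,fy=3.3))
cv2.imwrite('pics/t4.png',cv2.resize(t['frame'][165:305,175:310,::-1],None,fx=4.2,fy=4.2,interpolation=cv2.INTER_CUBIC))
w=world(t);z=w[...,2];f=t['frame']
hsv=cv2.cvtColor(f,cv2.COLOR_RGB2HSV)
m=((hsv[...,1]>90)&((hsv[...,0]<8)|(hsv[...,0]>172))&(z>85)&(z<130)).astype(np.uint8);m[:,300:]=0;m[:160]=0
m=cv2.morphologyEx(m,cv2.MORPH_CLOSE,np.ones((3,3),np.uint8))
k,l,ss,ce=cv2.connectedComponentsWithStats(m)
for i in range(1,k):
    if ss[i,4]>3:
        u,v=np.round(ce[i]).astype(int); print(ss[i],ce[i].round(1),'zs',np.sort(z[v-1:v+2,u-1:u+2].ravel()).round(0),ray(t,*ce[i],103).round(1))
st()"
```

```text
[217 224   7   8  19] [220.7 228.6] zs [ 97.  97.  98.  98.  99.  99.  99. 100. 100.] [503.  178.1 103. ]
[233 225   4   1   4] [234.5 225. ] zs [ 82.  83.  83.  98.  99.  99. 100. 100. 102.] [510.7 151.3 103. ]
[230 226   9   7  21] [234.2 229.7] zs [ 97.  97.  98.  98.  99. 100. 100. 100. 101.] [501.4 151.6 103. ]
[246 226   8   8  17] [249.1 229.9] zs [ 97.  97.  98.  98.  99.  99. 100. 100. 101.] [501.7 122.3 103. ]
[261 226   8   8  23] [264.8 230.1] zs [107. 107. 107. 108. 108. 109. 109. 110. 111.] [502.1  91.4 103. ]
6.3333 [376.6 137.2 223.3] [ 0.498 -0.498  0.502 -0.502] F [ 0.1 -0.1  0.6] 0.0012932422352802562 [0.05 0.04 1.85 0.   1.25 1.63]
```

View pics/s4.png

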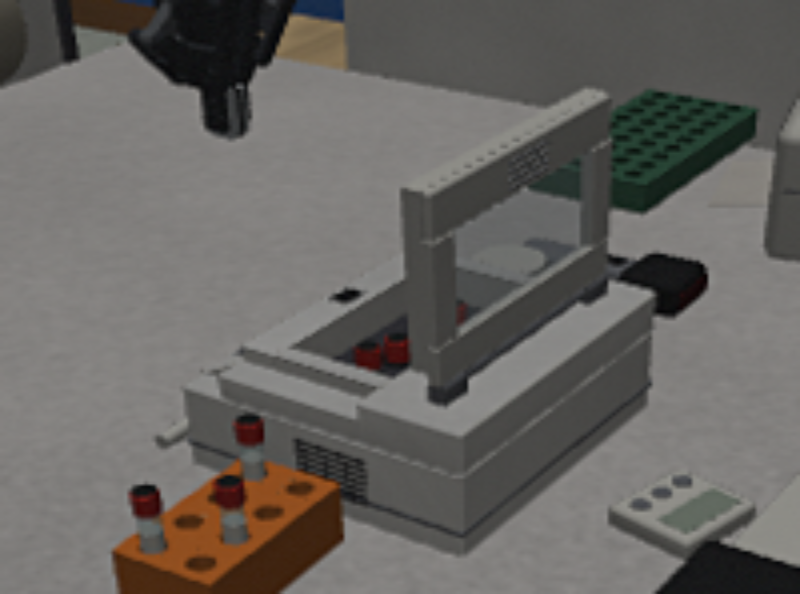

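View pics/t4.png

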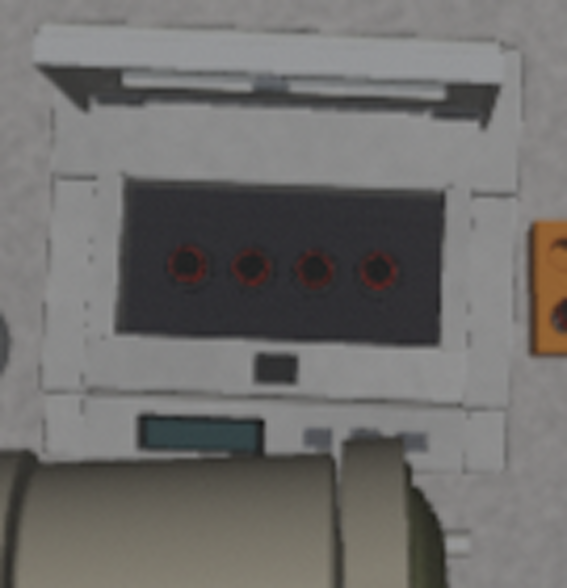

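The lid is fully open. Depth says the right-most cap (y≈91) stands about 10 mm above the other three, which contradicts my first impression of the left one. I'll cross-check in the scene view by projecting the expected tops.

Run:
```python
from h import *
s=cap('scene'); f=s['frame']; x0,y0,k=255,150,8
im=cv2.resize(f[y0:y0+70,x0:x0+90,::-1],None,fx=k,fy=k,interpolation=cv2.INTER_CUBIC)
im=cv2.convertScaleAbs(im,alpha=1.8)
for i,y in enumerate([181,151,121,91]):
    for h,col in[(103,(0,255,0)),(114,(255,255,0))]:
        a=proj(s,[504,y,h]); p=tuple(int((q+.5-o)*k) for q,o in zip(a,(x0,y0))); cv2.circle(im,p,4,col,-1)
cv2.imwrite('pics/s5.png',im)
w=world(s)
for u,v in[(272,175),(272,172),(271,179),(279,170),(279,173)]: print(u,v,w[v,u].round(0))
```

```text
272 175 [470. 142.  97.]
272 172 [471. 142. 106.]
271 179 [470. 138.  88.]
279 170 [469. 175.  94.]
279 173 [471. 172.  88.]
```

View pics/s5.png

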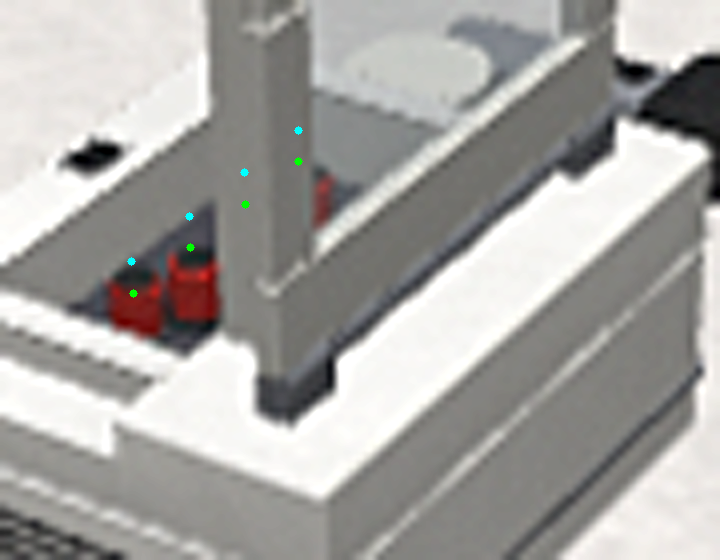

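This confirms it. Relative to its home mark, the right-most cap at (138,273) sits about 30 px higher than its neighbour at (193,257), which is roughly 10 mm. The proud tube is the right-most one, at about (503, 91.5). I'll move above it.

```bash
python3 -m handwheel '[{"delta_pos":[1,0,3],"twist":[0,0,0],"jaw":0},{"delta_pos":[2,0.5,6],"twist":[0,0,0],"jaw":0},{"delta_pos":[3,2,9],"twist":[0,0,0],"jaw":0},{"delta_pos":[4,4,11.5],"twist":[0,0,0],"jaw":0},{"delta_pos":[4.5,6.5,12.7],"twist":[0,0,0],"jaw":0},{"delta_pos":[4.5,8.5,12.7],"twist":[0,0,0],"jaw":0},{"delta_pos":[4.5,9.3,12.7],"twist":[0,0,0],"jaw":0},{"delta_pos":[4.5,9.3,12.7],"twist":[0,0,0],"jaw":0},{"delta_pos":[4.5,9.3,12.7],"twist":[0,0,0],"jaw":0},{"delta_pos":[4.5,9.3,12.7],"twist":[0,0,0],"jaw":0}]'; python3 -c "
from h import *
s=cap('scene','x.png');t=cap('top')
cv2.imwrite('pics/s6.png',cv2.resize(s['frame'][80:230,200:360,::-1],None,fx=4.8,fy=4,interpolation=cv2.INTER_CUBIC))
st()"
```

```text
time_s: 7.22
eef_pos: [503.7, 91.2, 131.8]
ee_rot: [-0.498, 0.497, -0.502, 0.503]
force: [0.3, 0.2, -0.3]
grip_width: 0.002
7.3167 [503.6  91.2 131.6] [-0.498  0.497 -0.502  0.503] F [-0.1 -1.1  0.4] -0.003990789377000269 [-0.05  0.39  1.67  0.    1.08  1.53]
```

View pics/s6.png

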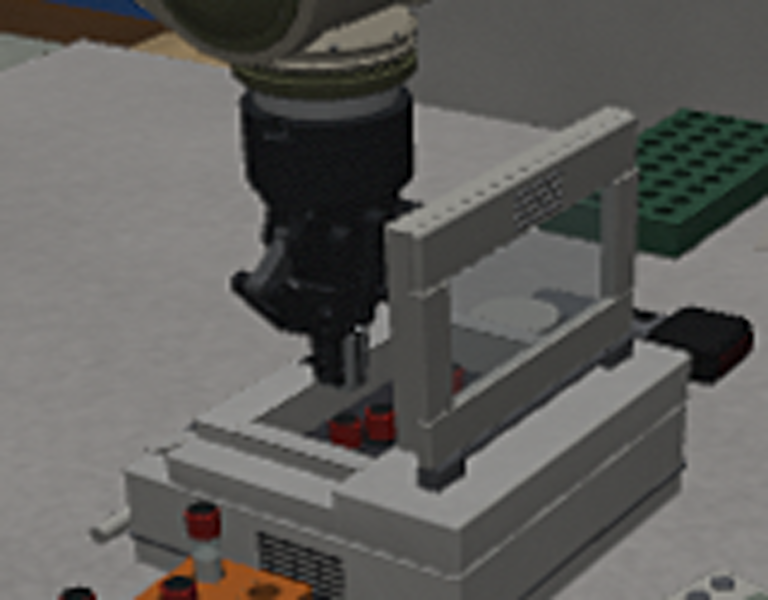

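The fingertips are above the right-most cap, with the lid clear of the wrist. I'll press in small steps.

```bash
python3 -m handwheel '[{"delta_pos":[0,0.5,0],"twist":[0,0,0],"jaw":0},{"delta_pos":[0,1,0],"twist":[0,0,0],"jaw":0},{"delta_pos":[0,1.3,0],"twist":[0,0,0],"jaw":0},{"delta_pos":[0,1.6,0],"twist":[0,0,0],"jaw":0},{"delta_pos":[0,1.8,0],"twist":[0,0,0],"jaw":0},{"delta_pos":[0,2,0],"twist":[0,0,0],"jaw":0},{"delta_pos":[0,2.2,0],"twist":[0,0,0],"jaw":0},{"delta_pos":[0,2.3,0],"twist":[0,0,0],"jaw":0},{"delta_pos":[0,2.4,0],"twist":[0,0,0],"jaw":0},{"delta_pos":[0,2.5,0],"twist":[0,0,0],"jaw":0}]'; python3 -c "
from h import *
st()"
```

```text
time_s: 8.15
eef_pos: [503.2, 91.0, 105.5]
ee_rot: [-0.498, 0.498, -0.502, 0.502]
force: [-1.3, -0.5, 4.5]
grip_width: -0.003
8.15 [503.2  91.  105.5] [-0.498  0.498 -0.502  0.502] F [-1.3 -0.5  4.5] -0.002696060002652646 [-0.05  0.42  1.7  -0.    1.02  1.53]
```

Pushing at 4.5 N with the tip at z≈105.5. I'll continue until the force rises at the collar, near 103.

```bash
python3 -m handwheel '[{"delta_pos":[0,0.05,0],"twist":[0,0,0],"jaw":0},{"delta_pos":[0,0.1,0],"twist":[0,0,0],"jaw":0},{"delta_pos":[0,0.15,0],"twist":[0,0,0],"jaw":0},{"delta_pos":[0,0.2,0],"twist":[0,0,0],"jaw":0},{"delta_pos":[0,0.25,0],"twist":[0,0,0],"jaw":0},{"delta_pos":[0,0.3,0],"twist":[0,0,0],"jaw":0},{"delta_pos":[0,0.35,0],"twist":[0,0,0],"jaw":0},{"delta_pos":[0,0.35,0],"twist":[0,0,0],"jaw":0},{"delta_pos":[0,0.35,0],"twist":[0,0,0],"jaw":0},{"delta_pos":[0,0.35,0],"twist":[0,0,0],"jaw":0}]'; python3 -c "
from h import *
st()"
```

```text
time_s: 8.98
eef_pos: [503.2, 91.0, 101.7]
ee_rot: [-0.498, 0.498, -0.502, 0.502]
force: [-0.0, -0.2, 2.3]
grip_width: -0.0
8.9833 [503.2  91.  101.7] [-0.498  0.498 -0.502  0.502] F [-0.  -0.2  2.3] -0.00028136751389182247 [-0.05  0.43  1.7   0.    1.01  1.53]
```

```bash
python3 -m handwheel '[{"delta_pos":[0,0.05,0],"twist":[0,0,0],"jaw":0},{"delta_pos":[0,0.1,0],"twist":[0,0,0],"jaw":0},{"delta_pos":[0,0.15,0],"twist":[0,0,0],"jaw":0},{"delta_pos":[0,0.2,0],"twist":[0,0,0],"jaw":0},{"delta_pos":[0,0.2,0],"twist":[0,0,0],"jaw":0},{"delta_pos":[0,0.2,0],"twist":[0,0,0],"jaw":0},{"delta_pos":[0,0.2,0],"twist":[0,0,0],"jaw":0},{"delta_pos":[0,0.2,0],"twist":[0,0,0],"jaw":0},{"delta_pos":[0,0.2,0],"twist":[0,0,0],"jaw":0},{"delta_pos":[0,0.2,0],"twist":[0,0,0],"jaw":0}]'; python3 -c "
from h import *
st()"
```

```text
time_s: 9.82
eef_pos: [503.3, 91.0, 100.0]
ee_rot: [-0.498, 0.498, -0.502, 0.502]
force: [-2.2, -0.4, 5.0]
grip_width: 0.001
9.8167 [503.3  91.  100. ] [-0.498  0.498 -0.502  0.502] F [-2.2 -0.4  5. ] 0.0011154327296539089 [-0.05  0.43  1.7  -0.    1.01  1.53]
```

```bash
python3 -m handwheel '[{"delta_pos":[0,0.05,0],"twist":[0,0,0],"jaw":0},{"delta_pos":[0,0.1,0],"twist":[0,0,0],"jaw":0},{"delta_pos":[0,0.15,0],"twist":[0,0,0],"jaw":0},{"delta_pos":[0,0.2,0],"twist":[0,0,0],"jaw":0},{"delta_pos":[0,0.2,0],"twist":[0,0,0],"jaw":0},{"delta_pos":[0,0.2,0],"twist":[0,0,0],"jaw":0},{"delta_pos":[0,0.2,0],"twist":[0,0,0],"jaw":0},{"delta_pos":[0,0.2,0],"twist":[0,0,0],"jaw":0},{"delta_pos":[0,0.2,0],"twist":[0,0,0],"jaw":0},{"delta_pos":[0,0.2,0],"twist":[0,0,0],"jaw":0}]'; python3 -c "
from h import *
st()
t=cap('top');s=cap('scene')
cv2.imwrite('pics/s7.png',cv2.resize(s['frame'][130:230,230:340,::-1],None,fx=7,fy=6,interpolation=cv2.INTER_CUBIC))"
```

```text
time_s: 10.65
eef_pos: [503.4, 91.0, 99.6]
ee_rot: [-0.498, 0.498, -0.502, 0.503]
force: [-8.1, -0.8, 21.4]
grip_width: -0.0
10.65 [503.4  91.   99.6] [-0.498  0.498 -0.502  0.503] F [-8.1 -0.8 21.4] -0.00048469575488290526 [-0.05  0.43  1.71 -0.    1.01  1.53]
```

View pics/s7.png

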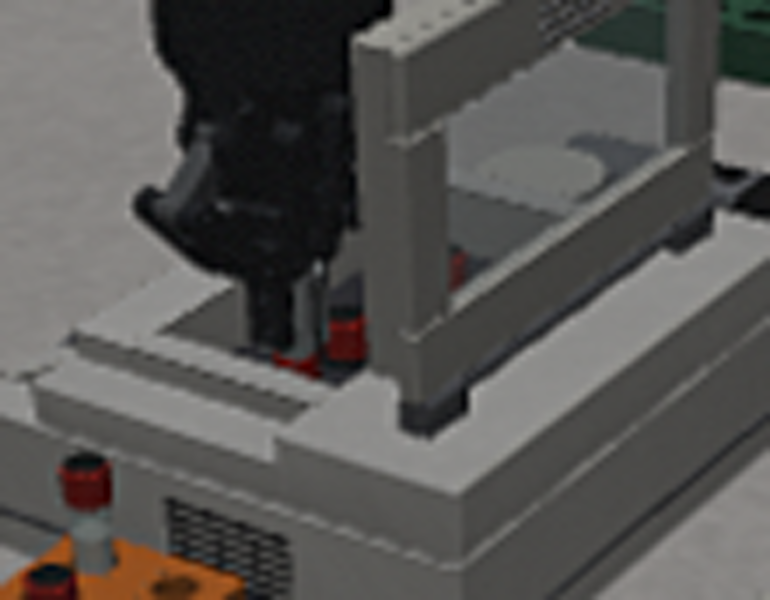

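There is a clear hard stop: 21 N at the same z. I'll lift off and check the cap heights.

```bash
python3 -m handwheel '[{"delta_pos":[0,-1,0],"twist":[0,0,0],"jaw":0},{"delta_pos":[0,-3,0],"twist":[0,0,0],"jaw":0},{"delta_pos":[0,-6,-1],"twist":[0,0,0],"jaw":0},{"delta_pos":[0,-9,-4],"twist":[0,0,0],"jaw":0},{"delta_pos":[-1,-12,-8],"twist":[0,0,0],"jaw":0},{"delta_pos":[-2,-15,-12],"twist":[0,0,0],"jaw":0},{"delta_pos":[-3,-18,-14],"twist":[0,0,0],"jaw":0},{"delta_pos":[-4,-21,-14],"twist":[0,0,0],"jaw":0},{"delta_pos":[-4,-21,-14],"twist":[0,0,0],"jaw":0},{"delta_pos":[-4,-21,-14],"twist":[0,0,0],"jaw":0}]'; python3 -c "
from h import *
st()
t=cap('top');s=cap('scene')
cv2.imwrite('pics/s8.png',cv2.resize(s['frame'][150:220,255:345,::-1],None,fx=8,fy=8,interpolation=cv2.INTER_CUBIC))
w=world(t)
for u,v in [(219.4,227.8),(234.5,228.3),(249.7,228.8),(265,229.2)]:
    u,v=round(u),round(v); print(u,v,np.nanmedian(w[v-1:v+2,u-1:u+2,2]).round(1),t['frame'][v,u])
m=(w[...,2]>240)&(w[...,2]<290); m[200:]=0;m[:,310:]=0;m[:,170:]&=1
P=w[m]; print(len(P),np.nanpercentile(P[:,0],[2,50,98]),np.nanpercentile(P[:,2],[2,50,98]),np.nanpercentile(P[:,1],[1,99]))
"
```

```text
time_s: 11.58
eef_pos: [363.9, 132.8, 309.4]
ee_rot: [-0.499, 0.497, -0.501, 0.503]
force: [0.5, -0.1, -0.5]
grip_width: 0.001
11.5833 [363.9 132.8 309.4] [-0.499  0.497 -0.501  0.503] F [ 0.5 -0.1 -0.5] 0.0009901508916736908 [ 0.04 -0.05  1.72  0.    1.48  1.62]
219 228 99.0 [34 34 35]
234 228 98.8 [34 34 34]
250 229 98.6 [34 35 35]
265 229 98.9 [36 36 35]Traceback (most recent call last):
  File "<string>", line 9, in <module>
    m=(w[...,2]>240)&(w[...,2]<290); m[200:]=0;m[:,310:]=0;m[:,170:]&=1
                                                           ^^^^^^^^^^^^
numpy._core._exceptions._UFuncOutputCastingError: Cannot cast ufunc 'bitwise_and' output from dtype('int64') to dtype('bool') with casting rule 'same_kind'
```

View pics/s8.png

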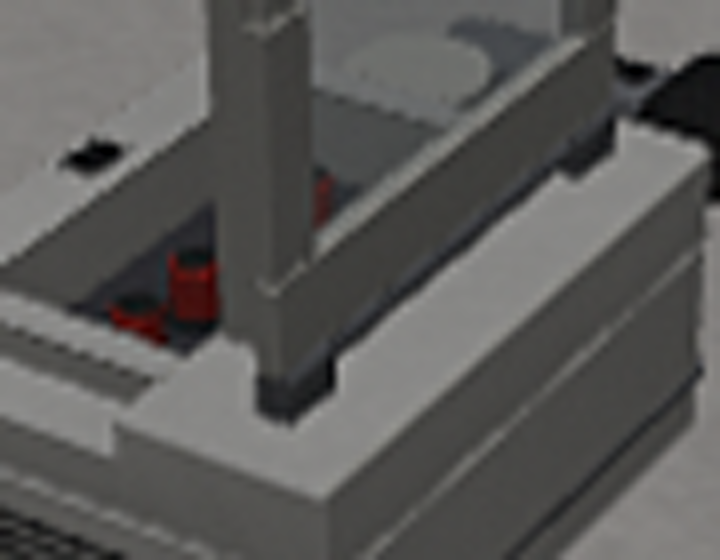

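All four caps now read 98.6–99.0 mm in depth, so they are level, and the scene view agrees. Tube d is home. Now I'll go over the top of the lid to its back.

```bash
python3 -m handwheel '[{"delta_pos":[0,0,4],"twist":[0,0,0],"jaw":0},{"delta_pos":[-0.2,0,8],"twist":[0,0,0],"jaw":0},{"delta_pos":[-0.4,0,12],"twist":[0,0,0],"jaw":0},{"delta_pos":[-0.6,0,16],"twist":[0,0,0],"jaw":0},{"delta_pos":[-0.6,0,20],"twist":[0,0,0],"jaw":0},{"delta_pos":[-0.6,0,24],"twist":[0,0,0],"jaw":0},{"delta_pos":[-0.6,0,26.5],"twist":[0,0,0],"jaw":0},{"delta_pos":[-0.6,0,26.5],"twist":[0,0,0],"jaw":0},{"delta_pos":[-0.6,0,26.5],"twist":[0,0,0],"jaw":0},{"delta_pos":[-0.6,0,26.5],"twist":[0,0,0],"jaw":0}]'; python3 -c "
from h import *
st()
s=cap('scene')
cv2.imwrite('pics/s9.png',cv2.resize(s['frame'][60:240,200:400,::-1],None,fx=4,fy=3.3,interpolation=cv2.INTER_CUBIC))"
```

```text
time_s: 12.52
eef_pos: [628.3, 135.5, 306.4]
ee_rot: [0.497, -0.498, 0.503, -0.502]
force: [-0.1, 0.3, -0.2]
grip_width: -0.001
12.5167 [628.3 135.5 306.4] [ 0.497 -0.498  0.503 -0.502] F [-0.1  0.3 -0.2] -0.001408299882416333 [0.03 0.56 0.94 0.   1.64 1.61]
```

View pics/s9.png

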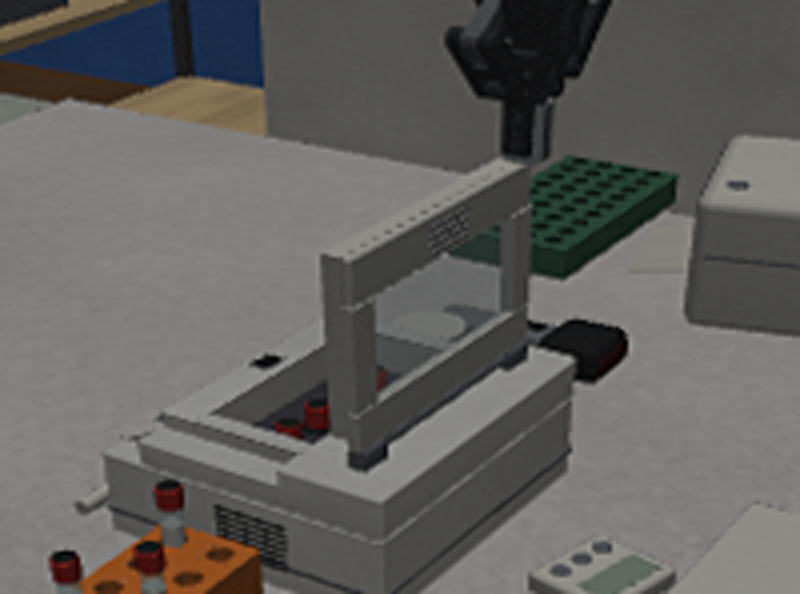

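```bash
python3 -m handwheel '[{"delta_pos":[0,2,0],"twist":[0,0,0],"jaw":0},{"delta_pos":[0,4,0],"twist":[0,0,0],"jaw":0},{"delta_pos":[0,6,0],"twist":[0,0,0],"jaw":0},{"delta_pos":[0,7.5,0],"twist":[0,0,0],"jaw":0},{"delta_pos":[0,7.5,-0.5],"twist":[0,0,0],"jaw":0},{"delta_pos":[0,7.5,-1],"twist":[0,0,0],"jaw":0},{"delta_pos":[0,7.5,-1.5],"twist":[0,0,0],"jaw":0},{"delta_pos":[0,7.5,-2],"twist":[0,0,0],"jaw":0},{"delta_pos":[0,7.5,-2.3],"twist":[0,0,0],"jaw":0},{"delta_pos":[0,7.5,-2.5],"twist":[0,0,0],"jaw":0}]'; python3 -c "
from h import *
st()
s=cap('scene')
cv2.imwrite('pics/s10.png',cv2.resize(s['frame'][60:240,200:400,::-1],None,fx=4,fy=3.3,interpolation=cv2.INTER_CUBIC))"
```

```text
time_s: 13.4
eef_pos: [603.3, 136.2, 233.8]
ee_rot: [-0.498, 0.497, -0.502, 0.503]
force: [-0.3, 0.3, -0.5]
grip_width: -0.005
13.4 [603.3 136.2 233.8] [-0.498  0.497 -0.502  0.503] F [-0.3  0.3 -0.5] -0.0046090006212902174 [0.03 0.52 1.19 0.   1.43 1.61]
```

View pics/s10.png

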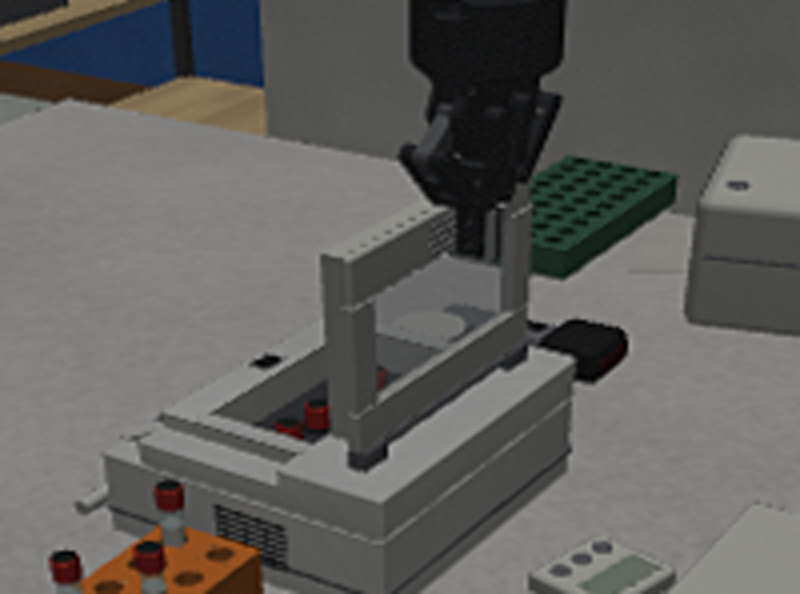

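The fingers are behind the lid at mid-width, with no contact yet. I'll start swinging it along the arc.

```bash
python3 -m handwheel '[{"delta_pos":[0,0,-0.7],"twist":[0,0,0],"jaw":0},{"delta_pos":[0,0,-1.2],"twist":[0,0,0],"jaw":0},{"delta_pos":[0,0.1,-1.8],"twist":[0,0,0],"jaw":0},{"delta_pos":[0,0.1,-2.3],"twist":[0,0,0],"jaw":0},{"delta_pos":[0,0.1,-3],"twist":[0,0,0],"jaw":0},{"delta_pos":[0,0.2,-3.7],"twist":[0,0,0],"jaw":0},{"delta_pos":[0,0.3,-4.4],"twist":[0,0,0],"jaw":0},{"delta_pos":[0,0.5,-5.2],"twist":[0,0,0],"jaw":0},{"delta_pos":[0,0.6,-6],"twist":[0,0,0],"jaw":0},{"delta_pos":[0,0.8,-6.7],"twist":[0,0,0],"jaw":0}]'; python3 -c "
from h import *
st()
s=cap('scene')
cv2.imwrite('pics/s11.png',cv2.resize(s['frame'][60:240,200:400,::-1],None,fx=4,fy=3.3,interpolation=cv2.INTER_CUBIC))"
```

```text
time_s: 14.28
eef_pos: [536.4, 136.6, 224.9]
ee_rot: [-0.498, 0.497, -0.502, 0.503]
force: [5.9, 0.6, 0.0]
grip_width: -0.001
14.2833 [536.4 136.6 224.9] [-0.498  0.497 -0.502  0.503] F [5.9 0.6 0. ] -0.0008950603193653116 [ 0.04  0.38  1.42 -0.    1.34  1.62]
```

View pics/s11.png

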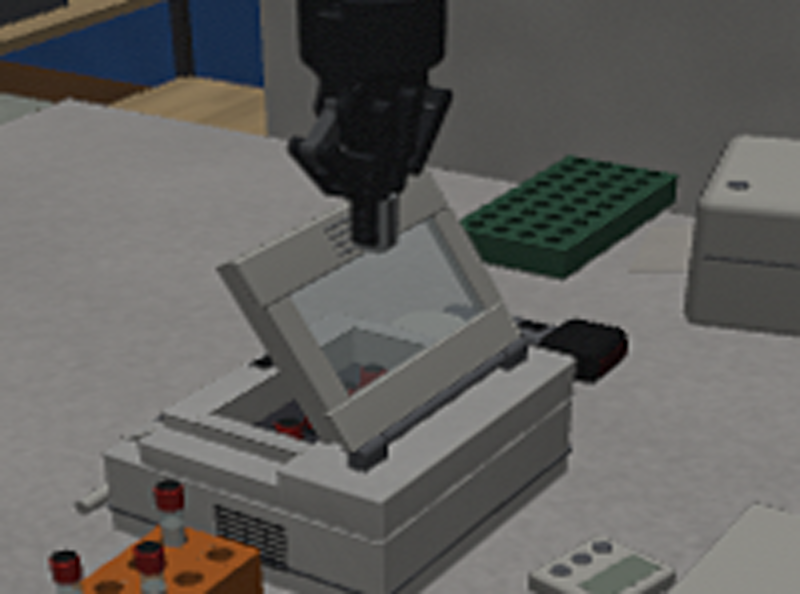

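The lid is at roughly 55° and following the fingers, at 5.9 N. Continuing.

```bash
python3 -m handwheel '[{"delta_pos":[0,0.3,-0.7],"twist":[0,0,0],"jaw":0},{"delta_pos":[0,0.6,-1.4],"twist":[0,0,0],"jaw":0},{"delta_pos":[0,1.0,-2.1],"twist":[0,0,0],"jaw":0},{"delta_pos":[0,1.5,-2.8],"twist":[0,0,0],"jaw":0},{"delta_pos":[0,1.9,-3.4],"twist":[0,0,0],"jaw":0},{"delta_pos":[0,2.3,-3.8],"twist":[0,0,0],"jaw":0},{"delta_pos":[0,2.7,-4.2],"twist":[0,0,0],"jaw":0},{"delta_pos":[0,3.1,-4.6],"twist":[0,0,0],"jaw":0},{"delta_pos":[0,3.5,-5],"twist":[0,0,0],"jaw":0},{"delta_pos":[0,3.8,-5.2],"twist":[0,0,0],"jaw":0}]'; python3 -c "
from h import *
st()
s=cap('scene')
cv2.imwrite('pics/s12.png',cv2.resize(s['frame'][60:240,200:400,::-1],None,fx=4,fy=3.3,interpolation=cv2.INTER_CUBIC))"
```

```text
time_s: 15.17
eef_pos: [484.9, 137.2, 187.2]
ee_rot: [-0.498, 0.497, -0.502, 0.503]
force: [4.2, -0.0, 3.0]
grip_width: 0.001
15.1667 [484.9 137.2 187.2] [-0.498  0.497 -0.502  0.503] F [ 4.2 -0.   3. ] 0.0014464878315107758 [ 0.04  0.31  1.63 -0.    1.21  1.62]
```

View pics/s12.png

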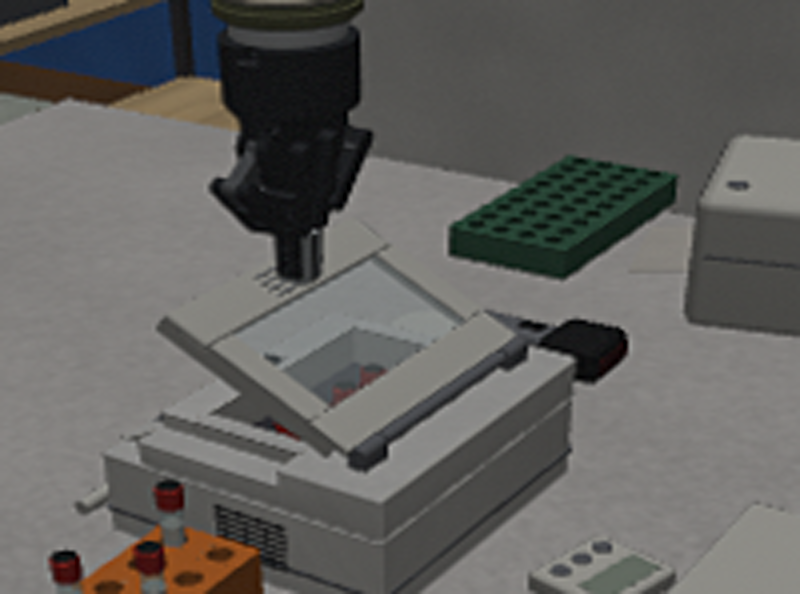

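```bash
python3 -m handwheel '[{"delta_pos":[0,0.5,-0.4],"twist":[0,0,0],"jaw":0},{"delta_pos":[0,1.0,-0.8],"twist":[0,0,0],"jaw":0},{"delta_pos":[0,1.6,-1.2],"twist":[0,0,0],"jaw":0},{"delta_pos":[0,2.2,-1.6],"twist":[0,0,0],"jaw":0},{"delta_pos":[0,2.8,-1.9],"twist":[0,0,0],"jaw":0},{"delta_pos":[0,3.3,-2.2],"twist":[0,0,0],"jaw":0},{"delta_pos":[0,3.8,-2.4],"twist":[0,0,0],"jaw":0},{"delta_pos":[0,4.2,-2.5],"twist":[0,0,0],"jaw":0},{"delta_pos":[0,4.6,-2.6],"twist":[0,0,0],"jaw":0},{"delta_pos":[0,5,-2.7],"twist":[0,0,0],"jaw":0}]'; python3 -c "
from h import *
st()
s=cap('scene')
cv2.imwrite('pics/s13.png',cv2.resize(s['frame'][60:240,200:400,::-1],None,fx=4,fy=3.3,interpolation=cv2.INTER_CUBIC))"
```

```text
time_s: 16.05
eef_pos: [458.3, 137.4, 137.0]
ee_rot: [-0.498, 0.497, -0.502, 0.503]
force: [5.7, -0.5, 12.6]
grip_width: 0.002
16.05 [458.3 137.4 137. ] [-0.498  0.497 -0.502  0.503] F [ 5.7 -0.5 12.6] 0.0019705466774552617 [0.05 0.31 1.76 0.   1.06 1.63]
```

View pics/s13.png

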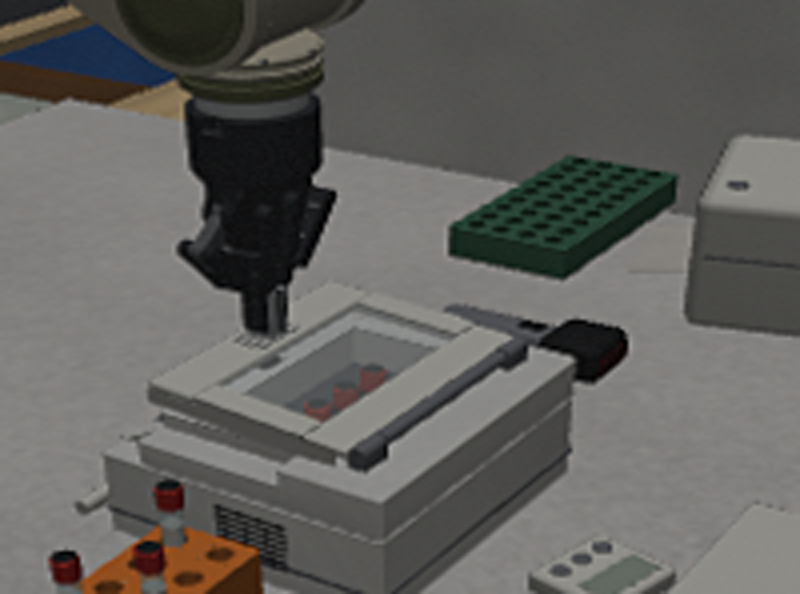

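The fingers are on the pad and the lid is nearly shut. I'll press slowly.

```bash
python3 -m handwheel '[{"delta_pos":[0,0.2,-0.05],"twist":[0,0,0],"jaw":0},{"delta_pos":[0,0.4,-0.1],"twist":[0,0,0],"jaw":0},{"delta_pos":[0,0.6,-0.1],"twist":[0,0,0],"jaw":0},{"delta_pos":[0,0.8,-0.1],"twist":[0,0,0],"jaw":0},{"delta_pos":[0,1.0,-0.1],"twist":[0,0,0],"jaw":0},{"delta_pos":[0,1.15,-0.1],"twist":[0,0,0],"jaw":0},{"delta_pos":[0,1.25,-0.1],"twist":[0,0,0],"jaw":0},{"delta_pos":[0,1.35,-0.1],"twist":[0,0,0],"jaw":0},{"delta_pos":[0,1.35,-0.1],"twist":[0,0,0],"jaw":0},{"delta_pos":[0,1.35,-0.1],"twist":[0,0,0],"jaw":0}]'; python3 -c "
from h import *
st()"
```

```text
time_s: 16.93
eef_pos: [456.5, 137.4, 123.1]
ee_rot: [0.498, -0.498, 0.502, -0.502]
force: [2.5, 0.0, 4.9]
grip_width: 0.0
16.9333 [456.5 137.4 123.1] [ 0.498 -0.498  0.502 -0.502] F [2.5 0.  4.9] 0.00044538684784069363 [ 0.05  0.33  1.78 -0.    1.03  1.63]
```

```bash
python3 -m handwheel '[{"delta_pos":[0,0.05,0],"twist":[0,0,0],"jaw":0},{"delta_pos":[0,0.1,0],"twist":[0,0,0],"jaw":0},{"delta_pos":[0,0.15,0],"twist":[0,0,0],"jaw":0},{"delta_pos":[0,0.2,0],"twist":[0,0,0],"jaw":0},{"delta_pos":[0,0.2,0],"twist":[0,0,0],"jaw":0},{"delta_pos":[0,0.2,0],"twist":[0,0,0],"jaw":0},{"delta_pos":[0,0.2,0],"twist":[0,0,0],"jaw":0},{"delta_pos":[0,0.2,0],"twist":[0,0,0],"jaw":0},{"delta_pos":[0,0.2,0],"twist":[0,0,0],"jaw":0},{"delta_pos":[0,0.2,0],"twist":[0,0,0],"jaw":0}]'; python3 -c "
from h import *
st()"
```

```text
time_s: 17.77
eef_pos: [456.6, 137.5, 122.1]
ee_rot: [-0.498, 0.498, -0.502, 0.502]
force: [-1.5, -0.2, 16.1]
grip_width: -0.0
17.7667 [456.6 137.5 122.1] [-0.498  0.498 -0.502  0.502] F [-1.5 -0.2 16.1] -0.00026579476665793654 [ 0.05  0.33  1.78 -0.    1.03  1.63]
```

Hard stop reached at 16 N. I'll release straight up, then move back towards the robot.

```bash
python3 -m handwheel '[{"delta_pos":[0,-0.3,0],"twist":[0,0,0],"jaw":0},{"delta_pos":[0,-0.8,0],"twist":[0,0,0],"jaw":0},{"delta_pos":[0,-2,0],"twist":[0,0,0],"jaw":0},{"delta_pos":[0,-4.5,-2],"twist":[0,0,0],"jaw":0},{"delta_pos":[0,-7,-5],"twist":[0,0,0],"jaw":0},{"delta_pos":[0,-9.5,-8],"twist":[0,0,0],"jaw":0},{"delta_pos":[0,-12,-10],"twist":[0,0,0],"jaw":0},{"delta_pos":[0,-13,-11],"twist":[0,0,0],"jaw":0},{"delta_pos":[0,-13,-11],"twist":[0,0,0],"jaw":0},{"delta_pos":[0,-13,-11],"twist":[0,0,0],"jaw":0}]'; python3 -m handwheel '[{"delta_pos":[0,0,0],"twist":[0,0,0],"jaw":0},{"delta_pos":[0,0,0],"twist":[0,0,0],"jaw":0},{"delta_pos":[0,0,0],"twist":[0,0,0],"jaw":0},{"delta_pos":[0,0,0],"twist":[0,0,0],"jaw":0},{"delta_pos":[0,0,0],"twist":[0,0,0],"jaw":0},{"delta_pos":[0,0,0],"twist":[0,0,0],"jaw":0},{"delta_pos":[0,0,0],"twist":[0,0,0],"jaw":0},{"delta_pos":[0,0,0],"twist":[0,0,0],"jaw":0},{"delta_pos":[0,0,0],"twist":[0,0,0],"jaw":0},{"delta_pos":[0,0,0],"twist":[0,0,0],"jaw":0}]';python3 -c "
from h import *
st()
s=cap('scene');t=cap('top','t14.png');w=world(t)
cv2.imwrite('pics/s14.png',cv2.resize(s['frame'][60:260,190:390,::-1],None,fx=4,fy=3,interpolation=cv2.INTER_CUBIC))
for u,v in [(219,228),(235,228),(250,229),(265,229),(200,225),(200,250),(280,252),(240,240),(238,250)]: print(u,v,np.nanmedian(w[v-1:v+2,u-1:u+2,2]).round(1))"
```

```text
time_s: 18.6
eef_pos: [346.1, 138.5, 250.7]
ee_rot: [0.497, -0.498, 0.503, -0.502]
force: [0.7, 0.4, 0.1]
grip_width: -0.005
time_s: 19.43
eef_pos: [346.6, 138.4, 251.3]
ee_rot: [-0.498, 0.498, -0.502, 0.502]
force: [-0.1, 0.1, -0.3]
grip_width: -0.001
19.4333 [346.6 138.4 251.3] [-0.498  0.498 -0.502  0.502] F [-0.1  0.1 -0.3] -0.0008521857557264847 [ 0.06 -0.05  1.86  0.    1.33  1.64]
219 228 123.7
235 228 126.2
250 229 125.1
265 229 125.1
200 225 125.8
200 250 126.0
280 252 126.2
240 240 124.8
238 250 127.3
```

View pics/s14.png

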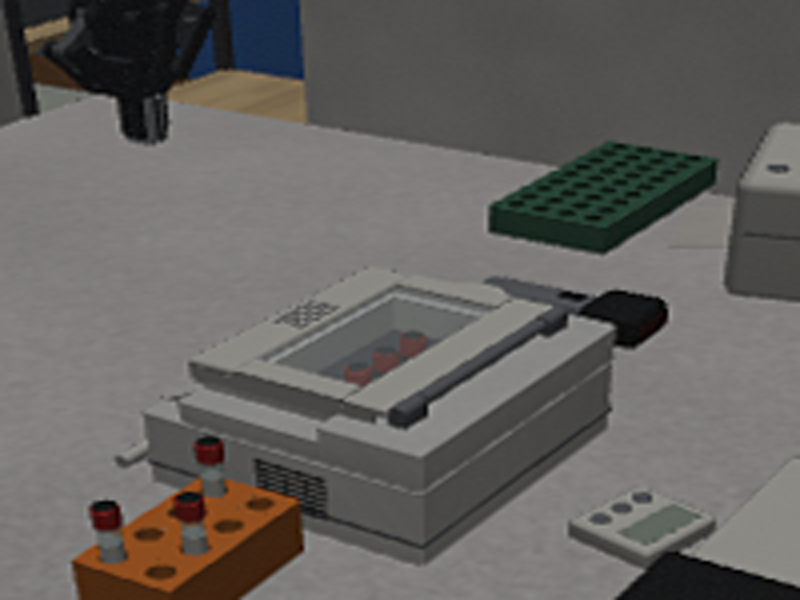

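View pics/t14.png

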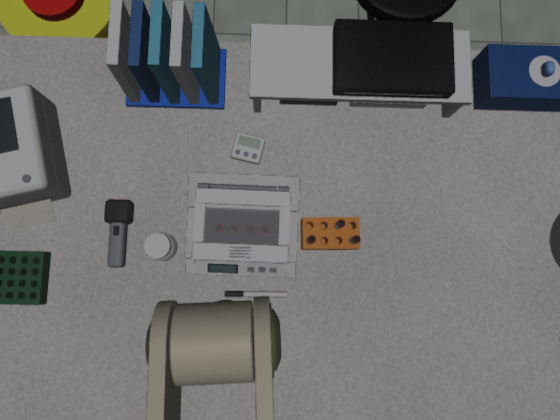

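The lid has stayed flat at 126 mm in depth, as at the start, 1.5 s after release. The other bench items are where they were, and the hand is clear.

```bash
python3 -c "
from h import *
print(ctrl.finish_job())"
```

```text
the job is handed in; nothing more can be done
None
```

The job is done and handed in at about 19.5 s. I pressed the pad and the lid sprang fully open. I then pressed the proud tube home, swung the lid down from behind, pressed it to its stop and withdrew the hand.

- **Tube:** it was the right-most one, at y ≈ 91 mm, about 10 mm out. It stopped hard at 21 N. Afterwards all four caps measured level, at 98.6–99.0 mm in the depth image.
- **Lid:** about 1.5 s after I let go, it was still shut, with the same depth reading (about 126 mm) as at the start.
- **Hand and bench:** the tool force was near zero with the hand clear. The other bench items looked unmoved in both views.

Two readings disagreed along the way:
- **Which tube was proud:** from the first picture through the closed lid I took the left-most tube to be the proud one. Depth and the scene view with the lid open both showed it was the right-most.
- **Height offset:** heights from the robot and the depth camera read about 3–4 mm low against the nominal 103 mm cap height. I therefore used the force rise to judge the tube's stop and the final lid press.

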